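# Slide the carton into its labelling nest

## Task

A small brown carton lies in one of the two lanes of the wooden packing board on the bench. Without lifting it, slide it along its lane towards the board's closed end until it drops into the sunken nest there and lies flat on the nest's floor. Leave the folding hex-key set in the other lane where it is.

Things in the scene. Friction and masses are not known exactly. Their poses are not given: they have to be found in the camera images.
- carton_center (a point): Centre of the small plain brown cardboard carton, 52 x 88 x 22 mm (x, y, z; about 40 to 85 g), half-way up (11 mm above its underside). It lies flat, its long side (its own y) along a lane of the packing board, turned at most about 4 degrees from it. Either lane may hold it.
- packing_board: Fixed plywood board, 154 x 320 mm, origin at the centre of its underside on the bench. Two lanes, each 62 mm wide, run along its y, centred at x = -36 and +36 mm, bounded by 10 mm rails (x = -72, 0, +72) whose tops are 30 mm above the bench. The deck, 18 mm above the bench, runs from y = -160 (open end) to y = +46 mm, where each lane drops straight into its nest.
- nests (a point): Point midway between the two nests (36 mm either side along the board's x), 6 mm above the bench at floor level, at board y = +98 mm. Each nest is a grey-lined pocket 62 x 104 mm, 12 mm below the deck, from board y = +46 to +150 mm, closed there by a wall as high as the rails. A seated carton stands 10 mm above the deck, with 16 mm of play lengthways, 10 mm across.
- hex_keys_center (a point): Centre, half-way up, of a red folding hex-key set, 33 x 88 x 22 mm, lying lengthways in the other lane. To be left alone.
Things that resemble listed ones, but are neither listed nor needed, are in the scene too. What is meant by the part that bears carton_center is not black or green, and is the smaller of those in its own colour.

How it is judged:
By the outcome, as a careful person would: the job done as asked, in the order asked, and still so for the second after the job is handed in, with the robot touching nothing.
It also fails if it takes over 32 s, if anything falls off the work surface, if the arm or the gripper's body presses on something with over 40 N, if the wrist force passes 120 N, or if a joint passes its speed limit or range.

## Robot

A 6-joint arm with a two-finger parallel gripper is mounted at the origin on a cart in front of the work surface, level with it; the furniture and walls round the work are solid. World frame = base frame: x ahead of the robot, y to its left, z up, the work surface at z = 0. Lengths are in m, angles in degrees, forces in N, time in s.
With the tool pointing down it reaches from about 0.3 to 0.75 m from the base axis. Payload 8.5 kg.
Tool frame: the origin (TCP) lies at the very end of the fingers, on their centre line; the grasp point (between the pads) lies 19 mm behind it (env.tcp_to_grasp is the distance from the TCP to the grasp point, in m); z points along the fingers, y is the line along which they close (so a half turn about z gives the same grasp; the last joint's range is limited). The gripper opens to 85 mm and grips with 20 to 120 N. Pads are 22 mm wide; open, the fingers measure 114 mm over their backs; the gripper's body (76 mm by 85 mm) begins 54 mm behind the grasp point. The pads swing forward as they close: fully open they stand 13 mm farther back than shut.
Start: joints at [-75.533, 21.807, 74.336, -0, 83.858, -12.336], TCP at [0.248, -0.491, 0.231] pointing down, gripper open.
Joint ranges: [-178.18, 178.18], [-50.72, 133.34], [12.68, 142.11], [-81.47, 261.47], [9.98, 163.14], [-165.26, 165.26]. Speed limits (degrees/s): [136.94, 136.94, 180, 180, 180, 180].

## Interface

Orientations are given as a 3x3 rotation matrix whose columns are the frame's x, y, z axes.
In Python, from rig import status, get_image, env gives the robot as it stands.
- The arm moves only by the shell command python3 -m handwheel 'ROWS' [FORCE]. ROWS is text: rows parted by semicolons, each of 7 numbers parted by spaces: the shift along the world's x, y, z in cm, then the turn, a rotation vector about the world's x, y, z in degrees, then the opening, from 0 (shut) to 1 (fully open). In form: dx dy dz wx wy wz gripper; .... A call has 1 to 8 rows; each row is the pose to reach, as a shift and turn from the pose commanded when the call began; what a row does not reach only later rows make up. A row lasts 1/12 s, in which the tool goes at most 41.7 mm and 7.16 degrees, less where a joint would pass 70% of its speed; a pose out of reach is approached as far as the arm can. A call with a gripper value outside its range is refused whole. The fingers move at their own pace and stop on an object; FORCE is the grip in N (left out, the last holds). Time passes only in rows, so rows that repeat a pose let the fingers close. It gives the time, the measured TCP pose, the force, the opening and the grip force at its end, in the units of the state.
- status.observe(): the state, without advancing time (a new reading comes with each control period).
- get_image(name): name is "scene" or "side" or "wrist"; returns a dict with "color" (420x560x3 uint8, red, green, blue), "vertical_fov" (degrees; the focal length in pixels is half the picture's height over the tangent of half this angle, whatever the lens; pixels are square), "cx", "cy" (the principal point, pixels), "k1" (the pictures are not rectified: a ray, as slopes to the right and down, at radius r is drawn at 1 + k1 r^2 times it, then the intrinsics apply), "xyz" and "orientation" of the camera in the world. Camera axes: x right, y down, z forward; pixel columns grow to the right and rows downward; lengths in m; the calibration is good to about 2 mm. A picture is of the moment at which its call begins. There is no depth.
- env.close_job(): hands the job in; it is judged then, once.
The state is a dict: "time_s": time; "q": joint angles; "qvel": joint speeds; "joint_efforts": joint torques, N m; "position": TCP position; "tool_rot": TCP orientation; "ft_force": force on the tool from outside, world axes, zero at the start; "wrist_torque": the same for the moment, N m; "grip_width": finger opening in m; "gripper_force": force on a finger pad.
Only numpy, scipy, OpenCV 4.12 (cv2) and the standard library are available. Lean on these libraries where they do the work, as an engineer would, in place of code of your own. Each camera call takes 0.05 s, during which the arm holds its last target. There are 200 camera calls.

## Working session

There is one attempt and no reset: what is moved stays moved. The work goes in short steps, Python scripts to look and compute and a shell command to move; the robot and the scene stay as the last step left them, time stands still between calls to the robot, and variables do not carry over. Pictures are saved under pics/ and viewed, at most 10 in all, crops included, and the job is handed in when it is done.

```bash
mkdir -p pics; cat > h.py <<'E'
import numpy as np,cv2
from rig import status,get_image,env
def snap(n,f):
    d=get_image(n); cv2.imwrite(f,d["color"][:,:,::-1]); np.save(f[:-4]+".npy",{k:v for k,v in d.items()},allow_pickle=True); return d
def load(f): return np.load(f,allow_pickle=True).item()
def K(d):
    f=210/np.tan(np.radians(d["vertical_fov"])/2); return np.array([[f,0,d["cx"]],[0,f,d["cy"]],[0,0,1.]])
def pix2w(d,u,v,z):
    p=cv2.undistortPoints(np.array([[[u,v]]],float),K(d),np.array([d["k1"],0,0,0.]))[0,0]
    r=np.array(d["orientation"])@[p[0],p[1],1]; c=np.array(d["xyz"]); return c+r*(z-c[2])/r[2]
E
python3 - <<'E'
from h import *
for n in("scene","side"):
    d=snap(n,f"pics/{n}0.png"); print(d["xyz"],d["vertical_fov"],d["k1"])
print(status.observe())
E
```

```text
[-0.12798843 -0.57301638  0.41859511] 44.952833182896 -0.16023404577165845
[0.12344814 0.81517827 0.43472147] 45.00456803164846 -0.1408701296394373
{'time_s': 0.1, 'q': array([-7.55321285e+01,  2.18368897e+01,  7.43785530e+01, -1.56931767e-03,
        8.38579420e+01, -1.23358233e+01]), 'qvel': array([-0.09399987, -0.07346701, -0.03138602,  0.01274147,  0.07732321,
       -0.0148603 ]), 'joint_efforts': array([ 3.19392704e-03, -4.49221623e+01, -2.31655508e+01, -1.65271567e-04,
        3.70303838e-03, -1.22092067e-05]), 'position': array([ 0.24793937, -0.49065454,  0.23078671]), 'tool_rot': array([[ 8.92555454e-01,  4.50937514e-01, -3.46361225e-04],
       [ 4.50937579e-01, -8.92554636e-01,  1.23338316e-03],
       [ 2.47032419e-04, -1.25705016e-03, -9.99999179e-01]]), 'ft_force': array([-0.96866335,  0.07604733, -0.15806573]), 'wrist_torque': array([-0.01004661, -0.03028072, -0.00424293]), 'gripper_force': 0.0, 'grip_width': 0.08519800536586544}
```

View pics/scene0.png

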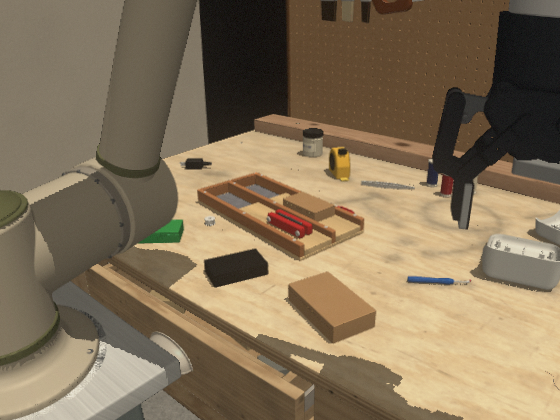

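View pics/side0.png

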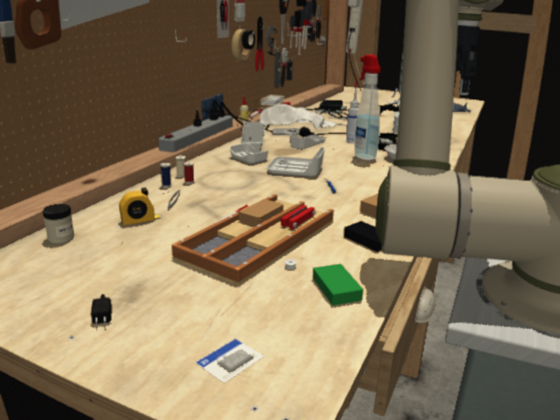

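The carton is in the far lane (about (308,205) in scene). The hex keys are in the near lane at (290,222), and the nests are at the left end. I'll enlarge both views.

```bash
python3 - <<'E'
import cv2,numpy as np
a=cv2.imread("pics/scene0.png")[165:260,190:370];b=cv2.imread("pics/side0.png")[190:280,165:345]
a=cv2.resize(a,None,fx=4,fy=4,interpolation=2)[:300*2];b=cv2.resize(b,None,fx=4,fy=4,interpolation=2)
cv2.imwrite("pics/c1.png",a);cv2.imwrite("pics/c2.png",b)
E
```

```text
(no output)
```

View pics/c1.png

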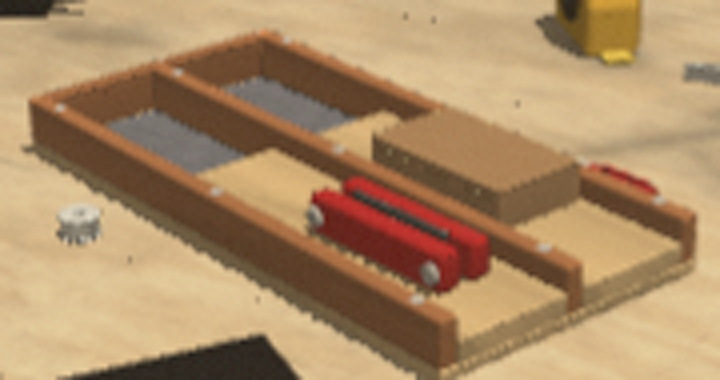

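View pics/c2.png

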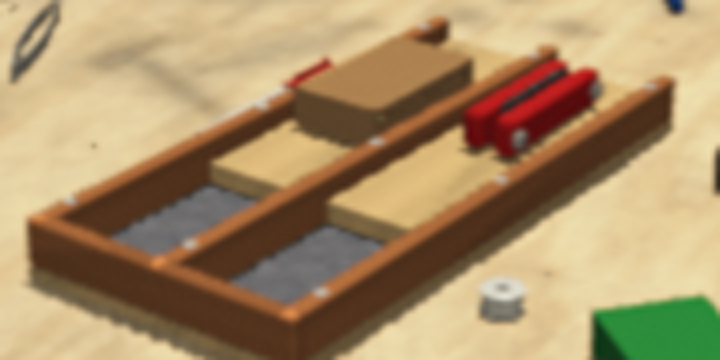

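```bash
python3 - <<'E'
from h import *
s=load("pics/scene0.npy");t=load("pics/side0.npy")
S=lambda u,v,z:pix2w(s,190+(u-1.5)/4,165+(v-1.5)/4,z)[:2]
T=lambda u,v,z:pix2w(t,165+(u-1.5)/4,190+(v-1.5)/4,z)[:2]
M=np.array([[-.077,.16],[.077,.16],[-.077,-.16],[.077,-.16]])
A=np.array([S(30,100,.03),S(265,34,.03),S(455,322,.03),S(693,213,.03)])
B=np.array([T(295,318,.03),T(30,218,.03),T(672,80,.03),T(447,20,.03)])
C=np.array([[-.026,.044],[.026,.044],[-.026,-.044],[.026,-.044]])
CA=np.array([S(373,142,.04),S(437,105,.04),S(500,193,.04),S(580,160,.04)])
CB=np.array([T(381,112,.04),T(296,92,.04),T(472,62,.04),T(400,38,.04)])
def fit(m,w):
    m0=m-m.mean(0);w0=w-w.mean(0);a=np.arctan2((m0[:,0]*w0[:,1]-m0[:,1]*w0[:,0]).sum(),(m0*w0).sum())
    R=np.array([[np.cos(a),-np.sin(a)],[np.sin(a),np.cos(a)]]);o=w.mean(0)-R@m.mean(0)
    print(np.round(o,4),"ang",np.degrees(a).round(2),"res mm",np.round((w-(m@R.T+o))*1e3,1).tolist());return o,R
for b,c in((A,CA),(B,CB),((A+B)/2,(CA+CB)/2)):
    o,R=fit(M,b);p,_=fit(C,c);print("carton in board",(R.T@(p-o)).round(4))
st=status.observe()
print("ydir",R[:,1],"push start TCP",o+R@[.036,(R.T@(p-o))[1]-.044-.03])
E
```

```text
[0.5285 0.0186] ang -8.75 res mm [[2.8, -0.1], [-4.2, -5.0], [3.9, 0.3], [-2.5, 4.7]]
[ 0.5538 -0.0398] ang -4.57 res mm [[-0.2, -5.2], [2.2, 4.3], [-0.9, 1.7], [-1.1, -0.8]]
carton in board [ 0.0338 -0.0539]
[0.53  0.023] ang -10.03 res mm [[0.9, -4.4], [-1.5, -2.2], [5.1, 2.2], [-4.5, 4.3]]
[ 0.5552 -0.0353] ang -8.67 res mm [[0.9, -3.8], [-1.6, 1.3], [1.9, 3.9], [-1.2, -1.4]]
carton in board [ 0.0349 -0.053 ]
[0.5293 0.0208] ang -9.39 res mm [[1.9, -2.3], [-2.9, -3.6], [4.5, 1.3], [-3.5, 4.5]]
[ 0.5545 -0.0376] ang -6.59 res mm [[0.4, -4.5], [0.3, 2.7], [0.5, 2.9], [-1.2, -1.1]]
carton in board [ 0.0344 -0.0535]
ydir [0.16314233 0.98660254] push start TCP [ 0.54400133 -0.11085271]
```

```bash
python3 -m handwheel '2 2 0 0 0 3 0.15; 5 5 0 0 0 8 0.15; 8 9 0 0 0 14 0.15; 11 13 0 0 0 20 0.15; 14 17 0 0 0 26 0.15; 17 21 0 0 0 32 0.15; 20 24 0 0 0 38 0.15; 23 27 -1 0 0 44 0.15' 20; python3 -m handwheel '2 3 -1 0 0 5 0.15; 4 6 -2 0 0 9.8 0.15; 6.2 9 -3 0 0 9.8 0.15; 6.2 9 -3 0 0 9.8 0.15; 6.2 9 -3 0 0 9.8 0.15'
python3 - <<'E'
from h import *
d=snap("wrist","pics/w0.png"); s=status.observe();print(s["time_s"],s["position"],s["tool_rot"],s["grip_width"],s["ft_force"],d["xyz"])
E
```

```text
time_s: 0.77
position: [0.4545, -0.245, 0.2266]
tool_rot: [[0.324, 0.946, 0.001], [0.946, -0.324, -0.001], [-0.0, 0.001, -1.0]]
ft_force: [1.4, -1.1, -0.1]
grip_width: 0.0127
gripper_force: 0.0
time_s: 1.18
position: [0.5158, -0.1552, 0.1951]
tool_rot: [[0.16, 0.987, -0.002], [0.987, -0.16, 0.001], [0.001, -0.002, -1.0]]
ft_force: [-0.2, -0.1, 0.5]
grip_width: 0.0127
gripper_force: 0.0
1.2333 [ 0.51546053 -0.15648489  0.19561386] [[ 1.62043722e-01  9.86783145e-01 -9.25613343e-04]
 [ 9.86783579e-01 -1.62043614e-01  1.90225575e-04]
 [ 3.77216596e-05 -9.44204907e-04 -9.99999554e-01]] 0.012924306136031873 [ 0.34508963 -0.10636972  0.37994008] [ 0.52826487 -0.08482792  0.3378666 ]
```

View pics/w0.png

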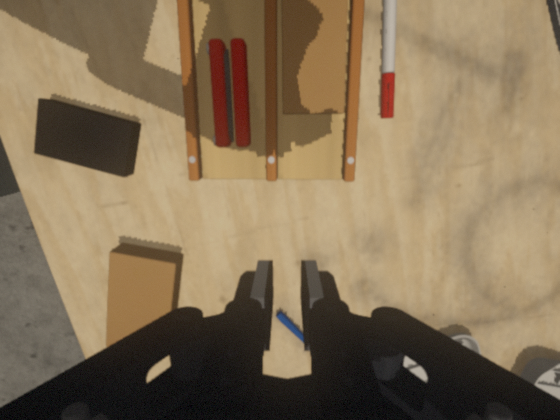

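The wrist view shows the lane's open end: outer rails end at (190,181) and (354,181), the mid rail at (271,181). The carton's rear edge runs from (283,113) to (345,113).

```bash
python3 - <<'E'
from h import *
d=load("pics/w0.npy");P=lambda u,v,z:pix2w(d,u,v,z)[:2]
L,Rr=P(189,181,.03),P(355.5,181,.03);x=(Rr-L);print("width",np.linalg.norm(x),"ang",np.degrees(np.arctan2(x[1],x[0])))
m1,m0=P(271,4,.03),P(271,178,.03);v=m1-m0;print("mid rail ang",np.degrees(np.arctan2(-v[0],v[1])))
a,b=P(283,113,.04),P(346,113,.04);c=b-a;print("carton w",np.linalg.norm(c),"ang",np.degrees(np.arctan2(c[1],c[0])))
th=np.arctan2(-v[0],v[1]);R=np.array([[np.cos(th),-np.sin(th)],[np.sin(th),np.cos(th)]])
o=(L+Rr)/2+R@[0,.16];print("origin",o,np.degrees(th))
for q in(a,b,(a+b)/2):print("carton rear in board",R.T@(q-o))
p=status.observe()["position"]
for y in(-.135,-.1,.046):print(y,o+R@[.036,y],100*(o+R@[.036,y]-p[:2]))
E
```

```text
width 0.15424272027637623 ang -9.20770389226041
mid rail ang -9.890547721672764
carton w 0.05346829276842527 ang -9.132029221943277
origin [0.5331334  0.02234426] -9.890547721672764
carton rear in board [ 0.00966477 -0.09991924]
carton rear in board [ 0.06312838 -0.09921141]
carton rear in board [ 0.03639657 -0.09956533]
-0.135 [ 0.54540987 -0.11683293] [2.99493437 3.96519672]
-0.1 [ 0.5514217  -0.08235311] [3.5961174  7.41317859]
0.046 [0.57649962 0.06147699] [ 6.10390949 21.79618866]
```

```bash
python3 -m handwheel '1.5 2 -2 0 0 0 0.15; 3 4 -4 0 0 0 0.15; 3 4 -7 0 0 0 0.15; 3 4 -10 0 0 0 0.15; 3 4 -13 0 0 0 0.15; 3 4 -15 0 0 0 0.15; 3 4 -16.5 0 0 0 0.15; 3 4 -17 0 0 0 0.15'; python3 -m handwheel '0 0 0 0 0 0 0.15; 0 0 0 0 0 0 0.15'
```

```text
time_s: 1.9
position: [0.5442, -0.118, 0.0241]
tool_rot: [[0.165, 0.986, -0.003], [0.986, -0.165, 0.001], [0.001, -0.003, -1.0]]
ft_force: [-0.1, 0.6, 0.1]
grip_width: 0.013
gripper_force: 0.0
time_s: 2.07
position: [0.5457, -0.1178, 0.0268]
tool_rot: [[0.164, 0.986, 0.001], [0.986, -0.164, -0.001], [-0.0, 0.001, -1.0]]
ft_force: [-0.1, 0.5, 0.1]
grip_width: 0.0128
gripper_force: 0.0
```

```bash
python3 -m handwheel '0.12 0.7 -0.1 0 0 0 0.15; 0.25 1.5 -0.2 0 0 0 0.15; 0.4 2.3 -0.2 0 0 0 0.15; 0.5 3 -0.2 0 0 0 0.15; 0.65 3.8 -0.2 0 0 0 0.15; 0.75 4.5 -0.2 0 0 0 0.15; 0.9 5.3 -0.2 0 0 0 0.15; 1 5.9 -0.2 0 0 0 0.15'; python3 -m handwheel '0.12 0.7 0 0 0 0 0.15; 0.25 1.5 0 0 0 0 0.15; 0.4 2.3 0 0 0 0 0.15; 0.5 3 0 0 0 0 0.15; 0.65 3.8 0 0 0 0 0.15; 0.75 4.5 0 0 0 0 0.15; 0.9 5.3 0 0 0 0 0.15; 1 5.9 0 0 0 0 0.15'
python3 - <<'E'
from h import *
a=snap("wrist","pics/w1.png")["color"];b=snap("side","pics/s1.png")["color"][190:280,165:345]
c=np.hstack([cv2.resize(a,(400,300)),cv2.resize(b,(400,300),interpolation=2)]);cv2.imwrite("pics/m1.png",c[:,:,::-1])
E
```

```text
time_s: 2.73
position: [0.5556, -0.0568, 0.024]
tool_rot: [[0.163, 0.987, 0.0], [0.987, -0.163, 0.0], [0.0, 0.0, -1.0]]
ft_force: [-0.2, -0.6, 0.8]
grip_width: 0.0125
gripper_force: 0.3
time_s: 3.4
position: [0.5656, 0.0021, 0.0239]
tool_rot: [[0.163, 0.987, -0.0], [0.987, -0.163, 0.0], [0.0, -0.0, -1.0]]
ft_force: [0.1, -0.5, 0.5]
grip_width: 0.0127
gripper_force: 0.3
```

View pics/m1.png

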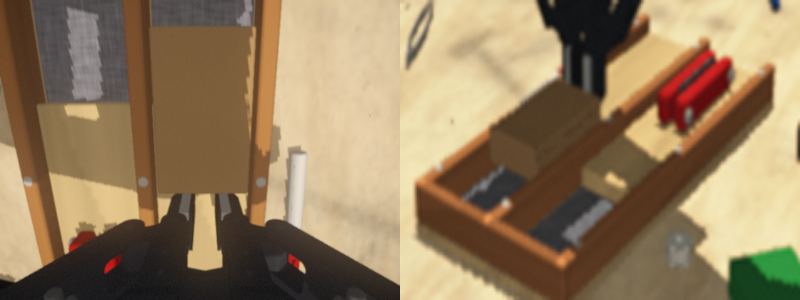

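The carton is square in the lane, with its nose over the nest and the hex keys untouched. I'll push it the rest of the way.

```bash
python3 -m handwheel '0.1 0.6 0 0 0 0 0.15; 0.2 1.2 0 0 0 0 0.15; 0.3 1.9 0 0 0 0 0.15; 0.4 2.5 0 0 0 0 0.15; 0.5 3.1 0 0 0 0 0.15; 0.6 3.7 0 0 0 0 0.15; 0.7 4.2 0 0 0 0 0.15; 0.75 4.6 0 0 0 0 0.15'; python3 -m handwheel '0.05 0.3 0 0 0 0 0.15; 0.1 0.6 0 0 0 0 0.15; 0.15 0.9 0 0 0 0 0.15; 0.15 0.9 0 0 0 0 0.15; 0.15 0.9 0 0 0 0 0.15'
python3 - <<'E'
from h import *
a=snap("wrist","pics/w2.png")["color"];b=snap("side","pics/s2.png")["color"][190:280,165:345]
c=np.hstack([cv2.resize(a,(400,300)),cv2.resize(b,(400,300),interpolation=2)]);cv2.imwrite("pics/m2.png",c[:,:,::-1])
E
```

```text
time_s: 4.17
position: [0.5731, 0.0478, 0.0239]
tool_rot: [[0.163, 0.987, 0.0], [0.987, -0.163, 0.0], [0.0, 0.0, -1.0]]
ft_force: [-0.7, -1.1, 0.9]
grip_width: 0.0132
gripper_force: 0.2
time_s: 4.58
position: [0.5745, 0.0562, 0.024]
tool_rot: [[0.163, 0.987, 0.0], [0.987, -0.163, -0.0], [-0.0, 0.0, -1.0]]
ft_force: [0.3, 0.6, 0.2]
grip_width: 0.0125
gripper_force: 0.0
```

View pics/m2.png

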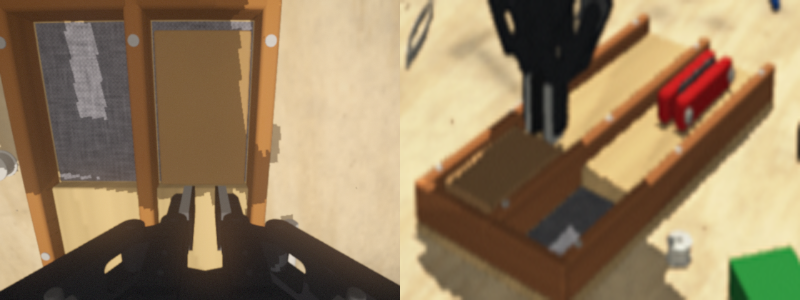

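The carton looks dropped in, with its top about level with the rails. I'll back off, lift and check.

```bash
python3 -m handwheel '-0.15 -1 0 0 0 0 0.15; -0.3 -2 0.5 0 0 0 0.15; -0.3 -2 2.5 0 0 0 0.15; -0.3 -2 5 0 0 0 0.15; -0.3 -2 8 0 0 0 0.15; -0.3 -2 11 0 0 0 0.15; -0.3 -2 13 0 0 0 0.15; -0.3 -2 13 0 0 0 0.15'; python3 -m handwheel '0 0 0 0 0 0 0.15; 0 0 0 0 0 0 0.15'
python3 - <<'E'
from h import *
a=snap("wrist","pics/w3.png")["color"];b=snap("side","pics/s3.png")["color"][205:275,165:270]
c=np.hstack([cv2.resize(a,(400,300)),cv2.resize(b,(400,267),interpolation=2)[:300] if 0 else cv2.resize(b,(400,300),interpolation=2)]);cv2.imwrite("pics/m3.png",c[:,:,::-1])
E
```

```text
time_s: 5.35
position: [0.5731, 0.0348, 0.1588]
tool_rot: [[0.164, 0.986, 0.008], [0.986, -0.164, -0.001], [0.0, 0.008, -1.0]]
ft_force: [0.8, -0.5, -0.1]
grip_width: 0.0129
gripper_force: 0.0
time_s: 5.52
position: [0.5709, 0.0355, 0.1533]
tool_rot: [[0.164, 0.986, -0.001], [0.986, -0.164, 0.0], [-0.0, -0.001, -1.0]]
ft_force: [-0.2, 0.5, -0.7]
grip_width: 0.0126
gripper_force: 0.0
```

View pics/m3.png

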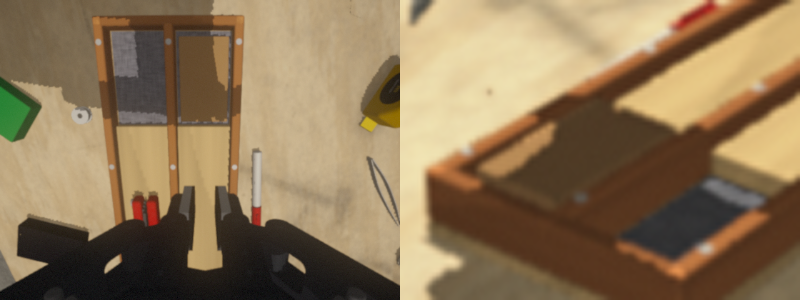

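The carton lies inside the nest with grey lining visible all round it. Its top is just below the rails, and the hex keys haven't moved.

```bash
python3 -c "
from rig import env
print(env.close_job())"
```

```text
the job is handed in; nothing more can be done
None
```

I slid the carton along its lane without lifting it until it dropped into the nest, where it lies flat. The hex-key set was left where it was, and the job was handed in at about 5.6 s with the arm clear of everything.

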